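# Fit up a two-post stand for tack welding

## Task

Fit up the two-post stand ready for tacking: stand the square tube upright in the middle of the square base plate, sides parallel to the plate's edges, with the square cap plate lying centred and square on top of it, and stand the round tube upright in the middle of the round flange, with the ring lying centred on top of it. Lay the tie bar flat on the bench midway between the two base plates, pointing from the one to the other. Let go of everything, and leave the G-clamp, the tape measure and the try square where they are.

Things in the scene. Friction and masses are not known exactly. Their poses are not given: they have to be found in the camera images.
- square_tube: loose upright piece of plain square steel tube, 40 x 40 mm outside, 4 mm wall, 70 mm tall, open at both ends; origin at the centre of its underside, z up, x and y square to its sides
- round_tube: loose upright piece of plain round steel tube, 42 mm outside diameter, 32 mm bore, 50 mm tall; origin at the centre of its underside, z up along its axis
- cap_plate: loose solid square steel plate without a hole, 50 x 50 mm, 12 mm thick, lying flat: the cap of the square tube; origin at the centre of its underside, z up, x and y square to its edges
- cap_ring: loose flat steel ring, 50 mm outside diameter, 26 mm hole, 12 mm thick, lying flat: the cap of the round tube; origin at the centre of its underside, z up along its axis
- tie_bar: loose solid piece of steel flat bar, 65 mm long (its x axis), 24 mm wide (y), 16 mm high (z), lying on the bench; origin at the centre of its underside, z up
- square_plate: square base plate, 90 x 90 mm, 8 mm thick, with four dark bolt holes and a pale centre cross drawn on it, fixed to the bench; origin at the centre of its underside, z up, x and y parallel to its edges. The centre of the round flange lies on its y axis, 220 mm from its centre, to +y or to -y
- round_flange: round base plate (solid disc), 96 mm in diameter, 8 mm thick, with four dark bolt holes and a pale centre cross, fixed to the bench; origin at the centre of its underside, z up; its yaw does not matter
- g_clamp: bystander: red G-clamp lying flat on the far left, about 240 x 90 mm, 24 mm high; origin on its underside near the middle of the frame, x along its steel screw, which sticks out to +x and ends in a T-handle 170 mm from the origin. To be left alone
- tape_measure: bystander: black and orange tape measure, 72 x 40 x 66 mm high, standing near the robot; origin at the centre of its underside. To be left alone
- try_square: bystander: try square lying flat on the far right: dark wooden stock 110 x 20 x 18 mm along its x, thin steel blade 150 mm long towards its +y at the +x end; origin under the middle of the stock. To be left alone
Not all that is in view belongs to the job. Leave any red look-alike of the square_tube alone. What is shaped like the square_plate but brown or green is not meant.

How it is judged:
At the end, for the whole second after the job is handed in: Tubes upright on their base plates within 10 mm of centre; cap and ring flat on their tubes within 8 mm; square parts within 0.17 rad of parallel; tie bar flat on the bench, at most 122 mm from either plate centre, 12 mm off the line between them and 0.17 rad off it; all at rest (horizontal distance between square_tube and square_plate below 0.01 m and z of square_tube in the frame of square_plate between 0.005 and 0.011 m and angle between each of square_tube, cap_plate, round_tube, cap_ring, tie_bar's own z axis and vertical below 0.07 rad and (angle between the x axis of square_tube and the x axis of square_plate, either way round below 0.17 rad or angle between the x axis of square_tube and the y axis of square_plate, either way round below 0.17 rad) and horizontal distance between cap_plate and square_tube below 0.008 m and z of cap_plate in the frame of square_tube between 0.067 and 0.073 m and (angle between the x axis of cap_plate and the x axis of square_tube, either way round below 0.17 rad or angle between the x axis of cap_plate and the y axis of square_tube, either way round below 0.17 rad) and horizontal distance between round_tube and round_flange below 0.01 m and z of round_tube in the frame of round_flange between 0.005 and 0.011 m and horizontal distance between cap_ring and round_tube below 0.008 m and z of cap_ring in the frame of round_tube between 0.047 and 0.053 m and horizontal distance between tie_bar and square_plate below 0.122 m and horizontal distance between tie_bar and round_flange below 0.122 m and x of tie_bar in the frame of square_plate between -0.012 and 0.012 m and angle between the x axis of tie_bar and the y axis of square_plate, either way round below 0.17 rad and height (world z) of tie_bar between -0.003 and 0.003 m and linear speed of each of square_tube, round_tube, cap_plate, cap_ring, tie_bar below 0.02 m/s); the robot touches nothing.
It fails at once if the g clamp is moved by more than 20 mm (distance of g_clamp from where it was at the start of the episode above 0.02 m).
It fails at once if the tape measure is moved by more than 20 mm (distance of tape_measure from where it was at the start of the episode above 0.02 m).
It fails at once if the try square is moved by more than 20 mm (distance of try_square from where it was at the start of the episode above 0.02 m).
It also fails if it takes over 133 s, if anything falls off the work surface, if the arm or the gripper's body presses on something with over 40 N, if the wrist force passes 120 N, or if a joint passes its speed limit or range.

## Robot

A 6-joint arm with a two-finger parallel gripper is mounted at the origin on the work surface. World frame = base frame: x ahead of the robot, y to its left, z up, the work surface at z = 0. Lengths are in m, angles in rad, forces in N, time in s.
With the tool pointing down it reaches from about 0.275 to 0.85 m from the base axis. Payload 5.2 kg.
Tool frame: the origin (TCP) lies midway between the tips of the shut fingers; the grasp point (between the pads) lies 19 mm behind it; z points along the fingers, y is the line along which they close (so a half turn about z gives the same grasp; the last joint's range is limited). The gripper opens to 85 mm and grips with 20 to 120 N. Pads are 22 mm wide; open, the fingers measure 114 mm over their backs; the gripper's body (76 mm by 85 mm) begins 54 mm behind the grasp point. The pads swing forward as they close: fully open they stand 13 mm farther back than shut.
Start: joints at [-1.501, 0.259, 1.535, -0, 1.348, -0.203], TCP at [0.148, -0.53, 0.231] pointing down, gripper open.
Joint ranges: [-3.14, 3.14], [-0.91, 2.08], [0.19, 2.58], [-1.22, 4.36], [0.22, 2.71], [-3.12, 3.12]. Speed limits (rad/s): [2.57, 2.57, 3.14, 3.14, 3.14, 3.14].

## Interface

Orientations are given as [roll, pitch, yaw] about the fixed x, y, z axes, in that order (R = Rz(yaw) Ry(pitch) Rx(roll)).
In Python, from station import * gives the robot as it stands.
- The arm moves only by the shell command python3 -m creep 'ROWS' [FORCE]. ROWS is JSON, a list of rows, each a list of 3 entries, a list of its own where there are three numbers: the shift along the tool's x, y, z each as a share of 250 mm, from -1 to 1, then the turn about the tool's z as a share of 180 degrees, from -1 to 1, then the gripper's target within -1 to 1 (fully open at 1, half-way at 0, shut at -1). In form: [[[dx, dy, dz], twist, claw], ...]. A call has 1 to 20 rows; each row is the pose to reach, as a shift and turn from the pose commanded when the call began, along the tool's axes at that moment, turning the shorter way round; what a row does not reach only later rows make up. A row lasts 1/10 s, in which the tool goes at most 50 mm and 8.59 degrees, less where a joint would pass 70% of its speed; a pose out of reach is approached as far as the arm can. A call with a number of a shift or a turn outside -1 to 1 is refused whole. A call with a gripper value outside its range is refused whole. The fingers move at their own pace and stop on an object; FORCE is the grip in N (left out, the last holds). Time passes only in rows, so rows that repeat a pose let the fingers close. It gives the time, the measured TCP pose, the force, the opening and the grip force at its end, in the units of the state.
- get_state(): the state, without advancing time (a new reading comes with each control period).
- get_image(name): name is "scene" or "top"; returns a dict with "color" (480x640x3 uint8, blue, green, red), "camera_matrix" (3x3 intrinsics, pixels), "dist" ([k1, k2, p1, p2, k3] as OpenCV has them; the pictures are not rectified), "extrinsics" (4x4, takes a point from world to camera coordinates). Camera axes: x right, y up, looking along -z (the intrinsics and any distortion apply to the point x, -y, -z); pixel columns grow to the right and rows downward; lengths in m; the calibration is good to about 2 mm. A picture is of the moment at which its call begins. There is no depth.
- job_done(): hands the job in; it is judged then, once.
The state is a dict: "clock": time; "joint_positions": joint angles; "qd": joint speeds; "joint_efforts": joint torques, N m; "position": TCP position; "orientation": TCP orientation; "force": force on the tool from outside, world axes, zero at the start; "wrist_torque": the same for the moment, N m; "gripper_width": finger opening in m; "gripper_force": force on a finger pad.
Only numpy, scipy, OpenCV 4.12 (cv2) and the standard library are available. Lean on these libraries where they do the work, as an engineer would, in place of code of your own. Each camera call takes 0.05 s, during which the arm holds its last target. There are 200 camera calls.

## Working session

There is one attempt and no reset: what is moved stays moved. The work goes in short steps, Python scripts to look and compute and a shell command to move; the robot and the scene stay as the last step left them, time stands still between calls to the robot, and variables do not carry over. Pictures are saved under pics/ and viewed, at most 14 in all, crops included, and the job is handed in when it is done.

```bash
ls; mkdir -p pics
python3 - <<'E'
from station import *
import cv2,numpy as np
for n in("scene","top"):
    d=get_image(n); cv2.imwrite(f"pics/{n}0.png",d["color"]); np.savez(f"{n}.npz",K=d["camera_matrix"],D=d["dist"],E=d["extrinsics"])
    print(n,np.round(d["camera_matrix"],1).tolist(),np.round(d["dist"],3),np.round(d["extrinsics"],3).tolist())
print(get_state())
E
```

```text
pics
scene [[513.4, 0.0, 325.3], [0.0, 513.4, 232.9], [0.0, 0.0, 1.0]] [-0.03  0.    0.    0.    0.  ] [[-0.708, 0.706, -0.01, 0.343], [-0.518, -0.51, 0.687, 0.3], [0.48, 0.491, 0.727, -1.499], [0.0, 0.0, 0.0, 1.0]]
top [[505.3, 0.0, 315.2], [0.0, 505.3, 242.4], [0.0, 0.0, 1.0]] [0.028 0.    0.    0.    0.   ] [[-0.015, -1.0, -0.021, 0.085], [0.99, -0.018, 0.14, -0.567], [-0.14, -0.019, 0.99, -0.975], [0.0, 0.0, 0.0, 1.0]]
{'clock': 0.1, 'joint_positions': array([-1.50081755e+00,  2.59285321e-01,  1.53595495e+00,  2.48495387e-05,
        1.34798755e+00, -2.02842936e-01]), 'qd': array([-0.00047134, -0.00224064, -0.00300663, -0.00117426,  0.00243567,
       -0.00073591]), 'joint_efforts': array([ 3.70419788e-03, -4.46966851e+01, -2.91249543e+01, -3.92993798e-05,
        6.21615123e-03,  1.09086483e-05]), 'position': array([ 0.14817305, -0.52918945,  0.23055714]), 'orientation': array([-3.13999589e+00, -3.53141039e-04,  2.72815917e-01]), 'force': array([-0.21632424, -0.43243791, -0.44044666]), 'wrist_torque': array([ 0.00358695, -0.01413579,  0.04249296]), 'gripper_force': 0.0, 'gripper_width': 0.0853610348000249}
```

View pics/top0.png

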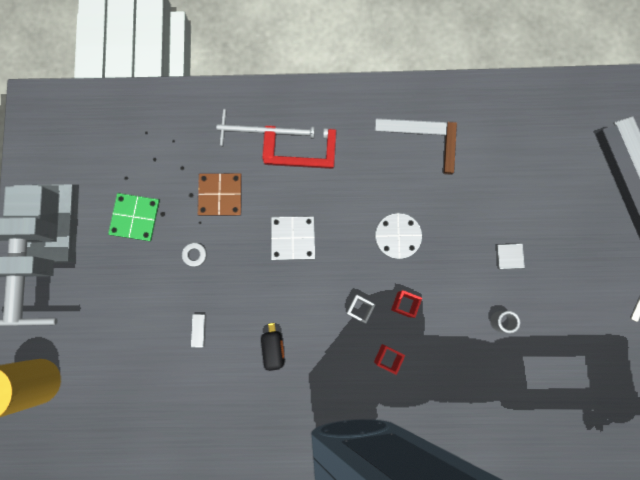

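View pics/scene0.png

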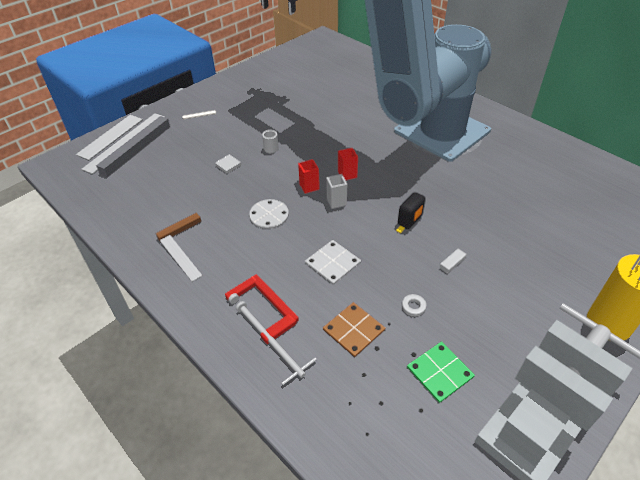

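The top view shows the square plate at (293,238), the flange (399,236), cap plate (511,256), round tube (509,322) and square tube (361,308) between the red look-alikes at (407,304) and (390,359). The ring is at (194,254) and the tie bar at (198,330). Next I rectify a tile per object, each at its own top-face height.

```bash
cat > h.py <<'E'
import cv2,numpy as np
def cam(n):
    z=np.load(n+".npz"); return z["K"],z["D"],z["E"]
F=np.diag([1,-1,-1.])
def proj(n,P):
    K,D,E=cam(n); R=F@E[:3,:3]; t=F@E[:3,3]
    return cv2.projectPoints(np.asarray(P,float).reshape(-1,1,3),cv2.Rodrigues(R)[0],t,K,D)[0].reshape(-1,2)
def world(n,uv,z):
    K,D,E=cam(n); R=F@E[:3,:3]; t=F@E[:3,3]
    p=cv2.undistortPoints(np.asarray(uv,float).reshape(-1,1,2),K,D).reshape(-1,2)
    d=np.c_[p,np.ones(len(p))]@R; c=-R.T@t
    return c+d*((z-c[2])/d[:,2])[:,None]
def tile(n,img,c,z,half=.05,N=200):
    # up = +x world, left = +y world
    g=(np.arange(N)+.5)/N*2*half-half
    Y,X=np.meshgrid(c[1]-g,c[0]-g)
    uv=proj(n,np.c_[X.ravel(),Y.ravel(),np.full(N*N,z)]).astype(np.float32).reshape(N,N,2)
    return cv2.remap(img,uv[...,0],uv[...,1],cv2.INTER_CUBIC)
E
python3 - <<'E'
from h import *
O=dict(sq_plate=((293,238),.008),flange=((399,236),.008),cap=((511,256),.012),sqtube=((361,308),.07),ring=((194,254),.012),rtube=((509,322),.05),bar=((198,330),.016))
T=[];S=[]
im=cv2.imread("pics/top0.png")
for k,(uv,z) in O.items():
    w=world("top",[uv],z)[0]; print(k,np.round(w,3))
    c=np.round(w,2); t=tile("top",im,c,z,.06)
    for i in range(0,200,1):
        pass
    for m in range(-50,51,10):
        q=int(100+m/.6); cv2.line(t,(q,0),(q,4 if m else 10),(0,255,255),1); cv2.line(t,(0,q),(4 if m else 10,q),(0,255,255),1)
    cv2.putText(t,f"{k} {c[0]:.2f} {c[1]:.2f}",(8,195),0,.4,(0,255,0),1); T.append(t)
T.append(T[0]*0)
cv2.imwrite("pics/t1.png",np.vstack([np.hstack(T[:4]),np.hstack(T[4:])]))
E
```

```text
sq_plate [0.583 0.122 0.008]
flange [ 0.584 -0.098  0.008]
cap [ 0.538 -0.322  0.012]
sqtube [ 0.436 -0.011  0.07 ]
ring [0.553 0.327 0.012]
rtube [ 0.406 -0.295  0.05 ]
bar [0.398 0.315 0.016]
```

View pics/t1.png

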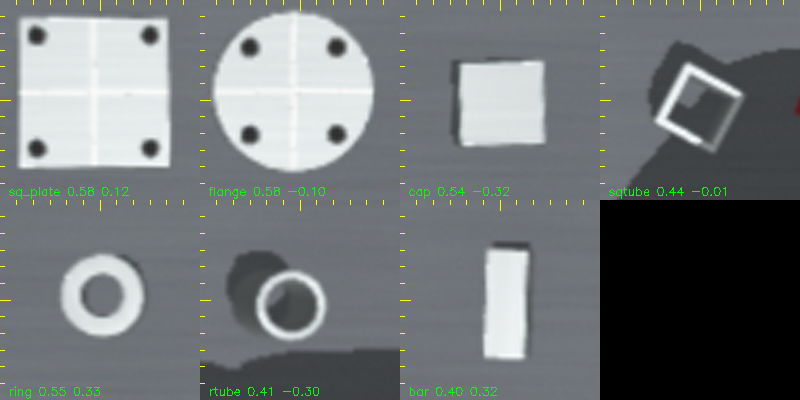

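Tiles are clear. Hand reading of the square tube's top corners in its tile: (88,63), (143,97), (114,150), (56,122), i.e. sides ≈40 mm and yaw ≈ -30°. The rest I fit by contour.

Run:
```python
from h import *
im=cv2.imread("pics/top0.png"); s=.0002
def fit(k,c,z,circ,th):
    t=cv2.cvtColor(tile("top",im,c,z,.06,600),cv2.COLOR_BGR2GRAY)
    cs,_=cv2.findContours((t>th).astype(np.uint8),cv2.RETR_EXTERNAL,cv2.CHAIN_APPROX_NONE)
    cn=max(cs,key=cv2.contourArea)
    W=lambda p:np.round((c[0]+.06-(p[1]+.5)*s,c[1]+.06-(p[0]+.5)*s),4)
    if circ:
        e=cv2.fitEllipse(cv2.convexHull(cn)); print(k,W(e[0]),"dia mm",np.round(np.array(e[1])*.2,1))
    else:
        e=cv2.minAreaRect(cn); print(k,W(e[0]),"size mm",np.round(np.array(e[1])*.2,1),"img cw angle",round(e[2],1))
fit("plate",(.58,.12),.008,0,160);fit("flange",(.58,-.10),.008,1,160);fit("cap",(.54,-.32),.012,0,160)
fit("ring",(.55,.33),.012,1,160);fit("rtube",(.41,-.30),.05,1,150);fit("bar",(.40,.32),.016,0,160)
fit("sqtube",(.44,-.01),.07,0,130)
# sanity: hand corners for square tube
p=np.array([(88,63),(143,97),(114,150),(56,122)])
print((.44+.06-(p[:,1]+.5)*.0006).mean(),(-.01+.06-(p[:,0]+.5)*.0006).mean())
# check reprojection into scene
C=dict(plate=(.5842,.1223,.008),flange=(.5846,-.0970,.008),sqtube=(.4355,-.0102,.07),rtube=(.406,-.295,.05),ring=(.552,.329,.012),cap=(.538,-.322,.012),bar=(.398,.32,.016))
for k,v in C.items(): print(k,proj("scene",v).round(1))
```

```text
plate [0.5846 0.1233] size mm [91.4 91.6] img cw angle 90.0
flange [ 0.5851 -0.0962] dia mm [96.3 96.7]
cap [ 0.5378 -0.3213] size mm [50.8 51.1] img cw angle 89.0
ring [0.5526 0.3288] dia mm [48.9 50.1]
rtube [ 0.4064 -0.295 ] dia mm [41.8 42.6]
bar [0.3971 0.3167] size mm [25.8 65.9] img cw angle 1.6
sqtube [ 0.4354 -0.0089] size mm [40. 43.] img cw angle 28.6
0.43489999999999995 -0.010450000000000001
plate [[332.2 259.4]]
flange [[268.4 211.7]]
sqtube [[336.3 180.2]]
rtube [[269.6 133.3]]
ring [[414.1 303. ]]
cap [[227.3 161.5]]
bar [[454.4 259.1]]
```

```bash
cat > plan.py <<'E'
import numpy as np,sys,json
from station import get_state
def plan(*wps):  # wps: (x,y,z,yaw_deg); prints shares from the current pose
    s=get_state(); p=s["position"]; y=s["orientation"][2]; c,n=np.cos(y),np.sin(y)
    print("now",p.round(4),"yaw",round(np.degrees(y),2),"rp",s["orientation"][:2].round(4),"w",round(s["gripper_width"],4),"F",s["force"].round(1),"t",s["clock"])
    for w in wps:
        d=np.array(w[:3])-p
        t=[d[0]*c+d[1]*n, d[0]*n-d[1]*c, -d[2]]
        tw=-((np.radians(w[3])-y+np.pi)%(2*np.pi)-np.pi)/np.pi
        print(w,np.round(np.array(t)/.25,3).tolist(),round(tw,3))
if __name__=="__main__": plan(*json.loads(sys.argv[1]))
E
python3 plan.py '[[0.27,-0.43,0.23,15.6],[0.4064,-0.295,0.16,15.6],[0.4064,-0.295,0.015,15.6]]'
```

```text
now [ 0.1482 -0.5292  0.2306] yaw 15.63 rp [-3.14e+00 -4.00e-04] w 0.0854 F [-0.2 -0.4 -0.4] t 0.1
[0.27, -0.43, 0.23, 15.6] [0.576, -0.251, 0.002] 0.0
[0.4064, -0.295, 0.16, 15.6] [1.247, -0.624, 0.282] 0.0
[0.4064, -0.295, 0.015, 15.6] [1.247, -0.624, 0.862] 0.0
```

```bash
python3 -m creep '[[[0.15,-0.07,0],0,1],[[0.3,-0.15,0.03],0,1],[[0.45,-0.22,0.06],0,1],[[0.6,-0.3,0.1],0,1],[[0.75,-0.37,0.15],0,1],[[0.9,-0.45,0.2],0,1],[[1,-0.5,0.25],0,1],[[1,-0.5,0.28],0,1],[[1,-0.5,0.28],0,1],[[1,-0.5,0.28],0,1]]' 60; python3 plan.py '[[0.4064,-0.295,0.16,15.6],[0.4064,-0.295,0.015,15.6]]'
```

```text
clock: 1.1
position: [0.3548, -0.3426, 0.1614]
orientation: [3.142, 0.0, 0.272]
force: [0.3, -0.2, -0.0]
gripper_width: 0.0854
gripper_force: 0.0
now [ 0.3548 -0.3426  0.1614] yaw 15.6 rp [3.1416e+00 5.0000e-04] w 0.0854 F [ 0.3 -0.2 -0. ] t 1.1
[0.4064, -0.295, 0.16, 15.6] [0.25, -0.128, 0.005] 0.0
[0.4064, -0.295, 0.015, 15.6] [0.25, -0.128, 0.585] 0.0
```

```bash
python3 -m creep '[[[0.12,-0.06,0],0,1],[[0.25,-0.128,0],0,1],[[0.25,-0.128,0],0,1],[[0.25,-0.128,0.1],0,1],[[0.25,-0.128,0.2],0,1],[[0.25,-0.128,0.3],0,1],[[0.25,-0.128,0.4],0,1],[[0.25,-0.128,0.5],0,1],[[0.25,-0.128,0.585],0,1],[[0.25,-0.128,0.585],0,1],[[0.25,-0.128,0.585],0,1],[[0.25,-0.128,0.585],0,-0.3],[[0.25,-0.128,0.585],0,-0.5],[[0.25,-0.128,0.585],0,-0.5],[[0.25,-0.128,0.585],0,-0.5],[[0.25,-0.128,0.585],0,-0.5]]' 60; python3 plan.py '[[0.4064,-0.295,0.16,15.6],[0.5851,-0.0962,0.16,15.6]]'
```

```text
clock: 2.7
position: [0.4074, -0.2949, 0.0164]
orientation: [3.14, -0.001, 0.273]
force: [-0.5, 0.7, 7.6]
gripper_width: 0.041
gripper_force: 60.2
now [ 0.4074 -0.2949  0.0164] yaw 15.67 rp [ 3.1395e+00 -7.0000e-04] w 0.041 F [-0.5  0.7  7.6] t 2.7
[0.4064, -0.295, 0.16, 15.6] [-0.004, -0.001, -0.574] 0.0
[0.5851, -0.0962, 0.16, 15.6] [0.899, -0.573, -0.574] 0.0
```

```bash
python3 -m creep '[[[0,0,-0.1],0,-0.5],[[0,0,-0.2],0,-0.5],[[0,0,-0.35],0,-0.5],[[0.1,-0.06,-0.4],0,-0.5],[[0.2,-0.13,-0.4],0,-0.5],[[0.3,-0.19,-0.4],0,-0.5],[[0.4,-0.25,-0.4],0,-0.5],[[0.5,-0.32,-0.4],0,-0.5],[[0.6,-0.38,-0.4],0,-0.5],[[0.7,-0.45,-0.4],0,-0.5],[[0.8,-0.51,-0.4],0,-0.5],[[0.9,-0.573,-0.4],0,-0.5],[[0.9,-0.573,-0.3],0,-0.5],[[0.9,-0.573,-0.2],0,-0.5],[[0.9,-0.573,-0.12],0,-0.5],[[0.9,-0.573,-0.08],0,-0.5],[[0.9,-0.573,-0.08],0,-0.5],[[0.9,-0.573,-0.08],0,-0.5]]'; python3 plan.py '[[0.5851,-0.0962,0.0245,15.6]]'
python3 - <<'E'
from station import *
import cv2
from h import *
a=get_image("scene")["color"]; b=get_image("top")["color"]
u=proj("scene",(.585,-.096,.03))[0]; v=proj("top",(.585,-.096,.03))[0]; print(u,v)
f=lambda i,u,r=60:cv2.resize(cv2.getRectSubPix(i,(2*r,2*r),tuple(map(float,u))),(400,400),interpolation=2)
cv2.imwrite("pics/r1.png",np.hstack([f(a,u),f(b,v)]))
E
```

```text
clock: 4.5
position: [0.5853, -0.0959, 0.0357]
orientation: [3.141, -0.001, 0.273]
force: [-0.2, -0.0, -1.3]
gripper_width: 0.0404
gripper_force: 61.3
now [ 0.5853 -0.0959  0.0357] yaw 15.63 rp [ 3.1411e+00 -6.0000e-04] w 0.0404 F [-0.2 -0.  -1.3] t 4.5
[0.5851, -0.0962, 0.0245, 15.6] [-0.001, 0.001, 0.045] 0.0
[267.73022917 205.46446176] [399.74959514 233.69049576]
```

View pics/r1.png

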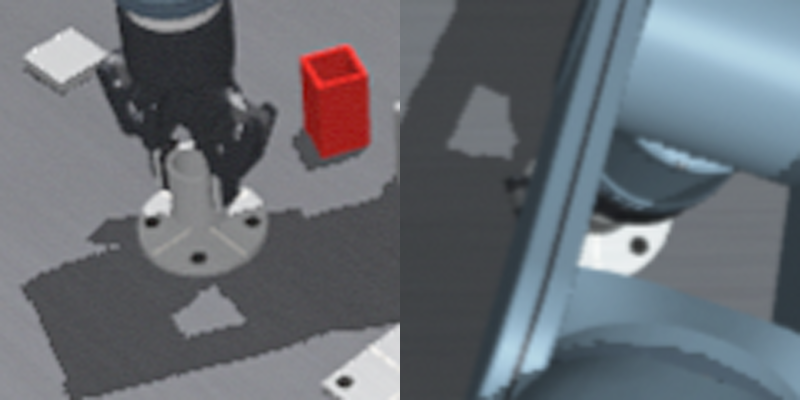

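The scene crop shows the tube held upright over the flange centre at tile (190,190); the top view is hidden by the arm. I lower it and release.

```bash
python3 -m creep '[[[0,0,0.02],0,-0.5],[[0,0,0.035],0,-0.5],[[0,0,0.045],0,-0.5],[[0,0,0.048],0,-0.5],[[0,0,0.048],0,-0.5]]' && python3 -m creep '[[[0,0,0],0,-0.3],[[0,0,0],0,0.2],[[0,0,0],0,0.6],[[0,0,0],0,0.8],[[0,0,0],0,1],[[0,0,0],0,1],[[0,0,-0.1],0,1],[[0,0,-0.2],0,1],[[0,0,-0.35],0,1],[[0,0,-0.5],0,1],[[0,0,-0.6],0,1],[[0,0,-0.6],0,1]]'; python3 plan.py '[[0.4352,-0.0097,0.18,60.5],[0.4352,-0.0097,0.03,60.5]]'
```

```text
clock: 5.1
position: [0.5849, -0.0957, 0.0244]
orientation: [3.141, -0.0, 0.273]
force: [-4.0, 1.1, 7.8]
gripper_width: 0.0403
gripper_force: 62.5
clock: 6.3
position: [0.5874, -0.0965, 0.1776]
orientation: [3.137, -0.007, 0.273]
force: [0.2, 0.1, 0.6]
gripper_width: 0.0853
gripper_force: 0.0
now [ 0.5874 -0.0965  0.1776] yaw 15.64 rp [ 3.1367 -0.0069] w 0.0853 F [0.2 0.1 0.6] t 6.3
[0.4352, -0.0097, 0.18, 60.5] [-0.493, -0.499, -0.009] -0.249
[0.4352, -0.0097, 0.03, 60.5] [-0.493, -0.499, 0.591] -0.249
```

```bash
python3 -m creep '[[[-0.1,-0.1,0],-0.05,1],[[-0.2,-0.2,0],-0.1,1],[[-0.3,-0.3,0],-0.15,1],[[-0.4,-0.4,0],-0.2,1],[[-0.49,-0.5,0],-0.249,1],[[-0.49,-0.5,0],-0.249,1],[[-0.49,-0.5,0],-0.249,1],[[-0.49,-0.5,0],-0.249,1],[[-0.49,-0.5,0],-0.249,1]]'; python3 plan.py '[[0.4352,-0.0097,0.18,60],[0.4352,-0.0097,0.03,60]]'
python3 - <<'E'
from station import *
from h import *
im=get_image("scene")["color"]
np.save("s1.npy",im)
O=[((.585,-.096),.058),((.435,-.01),.07)]
u=proj("scene",(.585,-.096,.03))[0];v=proj("scene",(.435,-.01,.05))[0]
f=lambda i,u,r=50:cv2.resize(cv2.getRectSubPix(i,(2*r,2*r),tuple(map(float,u))),(400,400),interpolation=2)
cv2.imwrite("pics/r2.png",np.hstack([f(im,u),f(im,v)])); print(u,v)
E
```

```text
clock: 7.2
position: [0.4338, -0.0087, 0.1728]
orientation: [-3.141, 0.0, 1.054]
force: [0.1, 0.3, 0.1]
gripper_width: 0.0856
gripper_force: 0.0
now [ 0.4338 -0.0087  0.1728] yaw 60.38 rp [-3.1413e+00  1.0000e-04] w 0.0856 F [0.1 0.3 0.1] t 7.2
[0.4352, -0.0097, 0.18, 60] [-0.001, 0.007, -0.029] 0.002
[0.4352, -0.0097, 0.03, 60] [-0.001, 0.007, 0.571] 0.002
[267.73022917 205.46446176] [336.40915107 186.36366686]
```

View pics/r2.png

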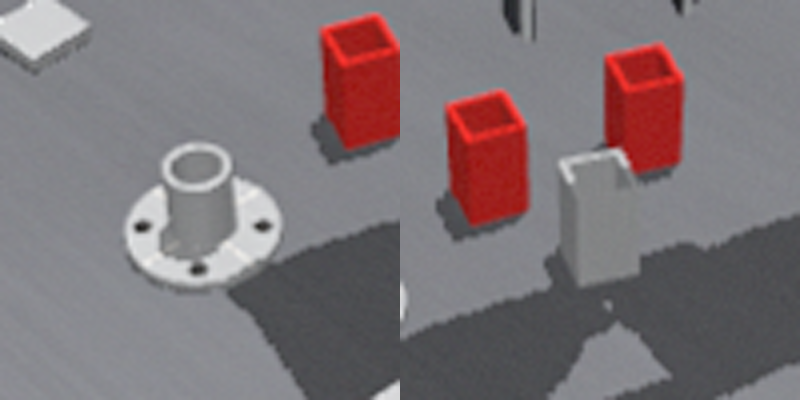

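The round tube stands in the flange centre (top ring at tile (198,167)). The square tube still stands in place, with the red ones beside and behind it. Now I grip the square tube.

```bash
python3 -c "
from h import *;print(proj('scene',[(.585,-.096,.058),(.435,-.01,.07)]))"; python3 -m creep '[[[0,0.006,0.05],0,1],[[0,0.006,0.12],0,1],[[0,0.006,0.2],0,1],[[0,0.006,0.28],0,1],[[0,0.006,0.36],0,1],[[0,0.006,0.44],0,1],[[0,0.006,0.52],0,1],[[0,0.006,0.57],0,1],[[0,0.006,0.57],0,1],[[0,0.006,0.57],0,1],[[0,0.006,0.57],0,-0.3],[[0,0.006,0.57],0,-0.5],[[0,0.006,0.57],0,-0.5],[[0,0.006,0.57],0,-0.5],[[0,0.006,0.57],0,-0.5]]' 60; python3 plan.py '[[0.4352,-0.0097,0.14,60],[0.5846,0.1233,0.14,90]]'
```

```text
[[266.65964627 196.93929224]
 [336.45579331 180.15462908]]
clock: 8.75
position: [0.4351, -0.0092, 0.0312]
orientation: [3.14, -0.0, 1.055]
force: [-1.1, 0.8, 6.3]
gripper_width: 0.0395
gripper_force: 60.4
now [ 0.4351 -0.0092  0.0312] yaw 60.45 rp [ 3.1401e+00 -4.0000e-04] w 0.0395 F [-1.1  0.8  6.3] t 8.75
[0.4352, -0.0097, 0.14, 60] [-0.002, 0.001, -0.435] 0.003
[0.5846, 0.1233, 0.14, 90] [0.756, 0.259, -0.435] -0.164
```

```bash
python3 -m creep '[[[0,0,-0.1],0,-0.5],[[0,0,-0.2],0,-0.5],[[0,0,-0.35],0,-0.5],[[0.09,0.03,-0.45],-0.02,-0.5],[[0.19,0.06,-0.45],-0.04,-0.5],[[0.28,0.1,-0.45],-0.06,-0.5],[[0.38,0.13,-0.45],-0.08,-0.5],[[0.47,0.16,-0.45],-0.1,-0.5],[[0.56,0.2,-0.45],-0.12,-0.5],[[0.66,0.23,-0.45],-0.14,-0.5],[[0.756,0.259,-0.45],-0.164,-0.5],[[0.756,0.259,-0.45],-0.164,-0.5],[[0.756,0.259,-0.35],-0.164,-0.5],[[0.756,0.259,-0.25],-0.164,-0.5],[[0.756,0.259,-0.15],-0.164,-0.5],[[0.756,0.259,-0.08],-0.164,-0.5],[[0.756,0.259,-0.08],-0.164,-0.5],[[0.756,0.259,-0.08],-0.164,-0.5],[[0.756,0.259,-0.08],-0.164,-0.5]]'; python3 plan.py '[[0.5846,0.1233,0.0385,90]]'
```

```text
clock: 10.65
position: [0.5848, 0.1233, 0.0517]
orientation: [3.14, 0.0, 1.57]
force: [1.0, -0.2, -2.2]
gripper_width: 0.0392
gripper_force: 61.5
now [0.5848 0.1233 0.0517] yaw 89.95 rp [3.1398 0.    ] w 0.0392 F [ 1.  -0.2 -2.2] t 10.65
[0.5846, 0.1233, 0.0385, 90] [0.0, -0.001, 0.053] -0.0
```

```bash
python3 -m creep '[[[0,0,0.02],0,-0.5],[[0,0,0.04],0,-0.5],[[0,0,0.05],0,-0.5],[[0,0,0.056],0,-0.5],[[0,0,0.056],0,-0.5]]' && python3 -m creep '[[[0,0,0],0,-0.3],[[0,0,0],0,0.2],[[0,0,0],0,0.6],[[0,0,0],0,0.8],[[0,0,0],0,1],[[0,0,0],0,1],[[0,0,-0.1],0,1],[[0,0,-0.2],0,1],[[0,0,-0.35],0,1],[[0,0,-0.5],0,1],[[0,0,-0.6],0,1],[[0,0,-0.6],0,1],[[0,0,-0.6],0,1],[[0,0,-0.6],0,1]]'; python3 plan.py '[[0.5378,-0.1,0.19,1],[0.5378,-0.3213,0.18,1]]'
```

```text
clock: 11.15
position: [0.5843, 0.1234, 0.0393]
orientation: [3.14, 0.0, 1.571]
force: [-7.1, -1.3, 17.2]
gripper_width: 0.0395
gripper_force: 63.7
clock: 12.55
position: [0.5832, 0.1234, 0.185]
orientation: [-3.139, 0.0, 1.57]
force: [-0.6, 0.2, -0.6]
gripper_width: 0.0854
gripper_force: 0.0
now [0.5832 0.1234 0.185 ] yaw 89.97 rp [-3.1388  0.    ] w 0.0854 F [-0.6  0.2 -0.6] t 12.55
[0.5378, -0.1, 0.19, 1] [-0.894, -0.181, -0.02] 0.494
[0.5378, -0.3213, 0.18, 1] [-1.779, -0.181, 0.02] 0.494
```

```bash
python3 -m creep '[[[-0.1,-0.02,0],0.045,1],[[-0.2,-0.04,0],0.09,1],[[-0.3,-0.06,0],0.135,1],[[-0.4,-0.08,0],0.18,1],[[-0.5,-0.1,0],0.225,1],[[-0.6,-0.12,0],0.27,1],[[-0.7,-0.14,0],0.315,1],[[-0.8,-0.16,0],0.36,1],[[-0.9,-0.18,0],0.4,1],[[-1,-0.181,0],0.45,1],[[-1,-0.181,0],0.494,1],[[-1,-0.181,0],0.494,1],[[-1,-0.181,0],0.494,1]]'; python3 plan.py '[[0.5378,-0.3213,0.12,1],[0.5378,-0.3213,0.001,1]]'
```

```text
clock: 13.85
position: [0.5381, -0.1262, 0.1853]
orientation: [-3.14, 0.002, 0.022]
force: [0.1, -0.2, -0.9]
gripper_width: 0.0852
gripper_force: 0.0
now [ 0.5381 -0.1262  0.1853] yaw 1.27 rp [-3.1403e+00  2.2000e-03] w 0.0852 F [ 0.1 -0.2 -0.9] t 13.85
[0.5378, -0.3213, 0.12, 1] [-0.019, 0.78, 0.261] 0.002
[0.5378, -0.3213, 0.001, 1] [-0.019, 0.78, 0.737] 0.002
```

Run:
```python
from station import *
from h import *
im=get_image("scene")["color"]; b=get_image("top")["color"]
u=proj("scene",(.585,.123,.05))[0]
f=lambda i,u,r=50:cv2.resize(cv2.getRectSubPix(i,(2*r,2*r),tuple(map(float,u))),(400,400),interpolation=2)
cv2.imwrite("pics/r3.png",np.hstack([f(im,u),cv2.resize(tile("top",b,(.585,.123),.078),(400,400))]));print(u,proj("scene",[(.5846,.1233,.078),(.6046,.1433,.078),(.5646,.1033,.078),(.6046,.1033,.078),(.5646,.1433,.078)]))
```

```text
[332.16686583 247.26863198] [[332.39418308 238.53764761]
 [332.50651458 248.39588668]
 [332.28559597 229.0209922 ]
 [319.20520863 238.61623228]
 [345.58781458 238.45881308]]
```

View pics/r3.png

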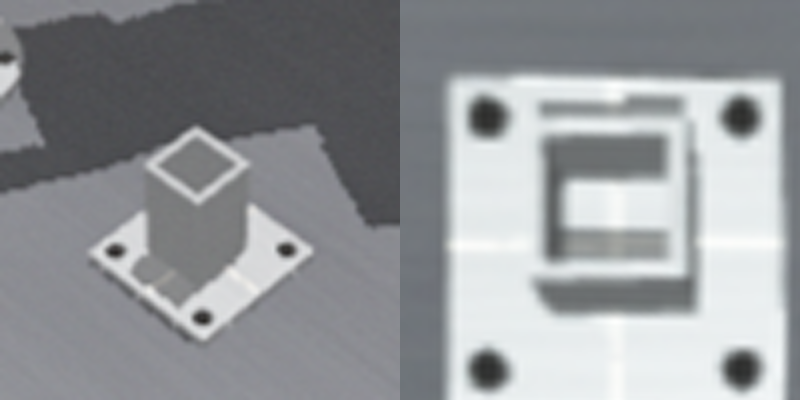

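The tube stands square in the plate: top corners at scene tile (197,127), (249,165), (198,203), (146,164), and centred within ~2 mm. On to the cap plate.

```bash
python3 -m creep '[[[0,0.1,0],0,1],[[0,0.2,0],0,1],[[0,0.3,0.05],0,1],[[0,0.4,0.1],0,1],[[0,0.5,0.15],0,1],[[0,0.6,0.2],0,1],[[0,0.7,0.25],0,1],[[-0.01,0.78,0.3],0.002,1],[[-0.01,0.78,0.35],0.002,1],[[-0.01,0.78,0.45],0.002,1],[[-0.01,0.78,0.5],0.002,1],[[-0.01,0.78,0.5],0.002,1],[[-0.01,0.78,0.5],0.002,1]]'; python3 plan.py '[[0.5378,-0.3213,0.001,1]]'
```

```text
clock: 15.25
position: [0.5401, -0.321, 0.0618]
orientation: [-3.141, 0.0, 0.013]
force: [0.8, -1.2, 0.4]
gripper_width: 0.0856
gripper_force: 0.0
now [ 0.5401 -0.321   0.0618] yaw 0.75 rp [-3.1414e+00  1.0000e-04] w 0.0856 F [ 0.8 -1.2  0.4] t 15.25
[0.5378, -0.3213, 0.001, 1] [-0.009, 0.001, 0.243] -0.001
```

```bash
python3 -m creep '[[[-0.009,0,0.05],0,1],[[-0.009,0,0.1],0,1],[[-0.009,0,0.15],0,1],[[-0.009,0,0.2],0,1],[[-0.009,0,0.23],0,1],[[-0.009,0,0.243],0,1],[[-0.009,0,0.243],0,1],[[-0.009,0,0.243],0,1],[[-0.009,0,0.243],0,0.3],[[-0.009,0,0.243],0,0],[[-0.009,0,0.243],0,-0.2],[[-0.009,0,0.243],0,-0.2],[[-0.009,0,0.243],0,-0.2],[[-0.009,0,0.243],0,-0.2]]' 60; python3 plan.py '[[0.5378,-0.2,0.19,0],[0.585,0.1225,0.19,0]]'
```

```text
clock: 16.65
position: [0.5381, -0.3221, 0.0018]
orientation: [3.14, -0.001, 0.012]
force: [-1.0, 1.1, 5.5]
gripper_width: 0.0481
gripper_force: 62.7
now [ 0.5381 -0.3221  0.0018] yaw 0.69 rp [ 3.1405e+00 -1.3000e-03] w 0.0481 F [-1.   1.1  5.5] t 16.65
[0.5378, -0.2, 0.19, 0] [0.005, -0.488, -0.753] 0.004
[0.585, 0.1225, 0.19, 0] [0.209, -1.776, -0.753] 0.004
```

```bash
python3 -m creep '[[[0,0,-0.1],0,-0.2],[[0,0,-0.25],0,-0.2],[[0,0,-0.4],0,-0.2],[[0.01,-0.1,-0.5],0,-0.2],[[0.02,-0.2,-0.6],0,-0.2],[[0.04,-0.3,-0.7],0,-0.2],[[0.05,-0.4,-0.75],0,-0.2],[[0.06,-0.5,-0.75],0,-0.2],[[0.07,-0.6,-0.75],0,-0.2],[[0.08,-0.7,-0.75],0,-0.2],[[0.1,-0.8,-0.75],0,-0.2],[[0.11,-0.9,-0.75],0,-0.2],[[0.12,-1,-0.75],0,-0.2],[[0.12,-1,-0.75],0,-0.2],[[0.12,-1,-0.75],0,-0.2]]'; python3 plan.py '[[0.585,0.1225,0.19,0],[0.585,0.1225,0.1,0]]'
```

```text
clock: 18.15
position: [0.5642, -0.0708, 0.1878]
orientation: [3.141, 0.001, 0.014]
force: [0.3, -0.2, -2.3]
gripper_width: 0.0482
gripper_force: 62.8
now [ 0.5642 -0.0708  0.1878] yaw 0.78 rp [3.1415e+00 1.1000e-03] w 0.0482 F [ 0.3 -0.2 -2.3] t 18.15
[0.585, 0.1225, 0.19, 0] [0.094, -0.772, -0.009] 0.004
[0.585, 0.1225, 0.1, 0] [0.094, -0.772, 0.351] 0.004
```

```bash
python3 -m creep '[[[0.01,-0.1,0],0,-0.2],[[0.02,-0.2,0],0,-0.2],[[0.03,-0.3,0],0,-0.2],[[0.05,-0.4,0],0,-0.2],[[0.06,-0.5,0],0,-0.2],[[0.07,-0.6,0],0,-0.2],[[0.08,-0.7,0],0,-0.2],[[0.094,-0.77,0],0.004,-0.2],[[0.094,-0.77,0],0.004,-0.2],[[0.094,-0.77,0.1],0.004,-0.2],[[0.094,-0.77,0.2],0.004,-0.2],[[0.094,-0.77,0.3],0.004,-0.2],[[0.094,-0.77,0.36],0.004,-0.2],[[0.094,-0.77,0.36],0.004,-0.2],[[0.094,-0.77,0.36],0.004,-0.2]]'; python3 plan.py '[[0.585,0.1225,0.0795,0]]'
python3 - <<'E'
from station import *
from h import *
im=get_image("scene")["color"]
u=proj("scene",(.585,.123,.07))[0]
cv2.imwrite("pics/r4.png",cv2.resize(cv2.getRectSubPix(im,(100,100),tuple(map(float,u))),(500,500),interpolation=2));print(u)
E
```

```text
clock: 19.65
position: [0.586, 0.1203, 0.0984]
orientation: [3.141, 0.0, -0.002]
force: [1.0, -0.7, -1.7]
gripper_width: 0.0476
gripper_force: 62.8
now [0.586  0.1203 0.0984] yaw -0.09 rp [3.1412e+00 4.0000e-04] w 0.0476 F [ 1.  -0.7 -1.7] t 19.65
[0.585, 0.1225, 0.0795, 0] [-0.004, -0.009, 0.076] -0.001
[332.16455568 241.08320664]
```

View pics/r4.png

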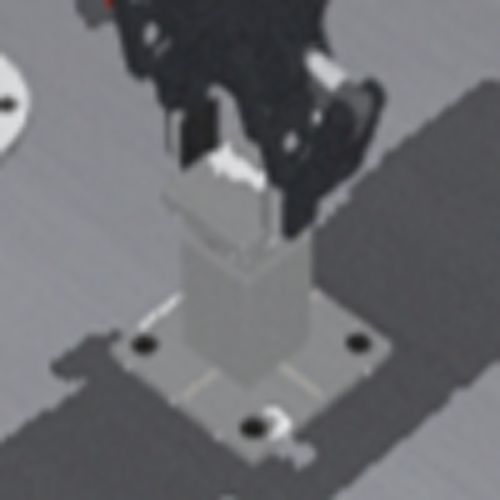

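The cap (tile (165,197)–(275,250)) hangs just above the tube, lined up with it. I lower it, check the force, then release.

```bash
python3 -m creep '[[[-0.004,-0.009,0.02],0,-0.2],[[-0.004,-0.009,0.04],0,-0.2],[[-0.004,-0.009,0.055],0,-0.2],[[-0.004,-0.009,0.065],0,-0.2],[[-0.004,-0.009,0.074],0,-0.2],[[-0.004,-0.009,0.078],0,-0.2],[[-0.004,-0.009,0.078],0,-0.2],[[-0.004,-0.009,0.078],0,-0.2]]'
```

```text
clock: 20.5
position: [0.5849, 0.1238, 0.0798]
orientation: [3.142, -0.001, -0.0]
force: [-2.5, -0.2, 7.1]
gripper_width: 0.0482
gripper_force: 63.6
```

Contact is light (7 N). Release and rise, then on to the bar.

```bash
python3 -m creep '[[[0,0,0],0,-0.05],[[0,0,0],0,0.2],[[0,0,0],0,0.6],[[0,0,0],0,0.8],[[0,0,0],0,1],[[0,0,0],0,1],[[0,0,-0.1],0,1],[[0,0,-0.2],0,1],[[0,0,-0.3],0,1],[[0,0,-0.45],0,1],[[0,0,-0.45],0,1],[[0,0,-0.45],0,1],[[0,0,-0.45],0,1]]'; python3 plan.py '[[0.3971,0.3167,0.16,-1.6],[0.3971,0.3167,0.002,-1.6]]'
```

```text
clock: 21.8
position: [0.584, 0.1237, 0.1903]
orientation: [3.142, 0.002, -0.0]
force: [-0.4, 0.6, -1.0]
gripper_width: 0.0854
gripper_force: 0.0
now [0.584  0.1237 0.1903] yaw -0.03 rp [3.1415e+00 1.8000e-03] w 0.0854 F [-0.4  0.6 -1. ] t 21.8
[0.3971, 0.3167, 0.16, -1.6] [-0.748, -0.771, 0.121] 0.009
[0.3971, 0.3167, 0.002, -1.6] [-0.748, -0.771, 0.753] 0.009
```

```bash
python3 -m creep '[[[-0.08,-0.08,0],0,1],[[-0.17,-0.17,0],0,1],[[-0.27,-0.27,0],0,1],[[-0.37,-0.38,0],0,1],[[-0.47,-0.48,0.05],0,1],[[-0.57,-0.58,0.1],0,1],[[-0.67,-0.69,0.15],0,1],[[-0.748,-0.771,0.2],0.009,1],[[-0.748,-0.771,0.3],0.009,1],[[-0.748,-0.771,0.4],0.009,1],[[-0.748,-0.771,0.5],0.009,1],[[-0.748,-0.771,0.5],0.009,1],[[-0.748,-0.771,0.5],0.009,1],[[-0.748,-0.771,0.5],0.009,1]]'; python3 plan.py '[[0.3971,0.3167,0.002,-1.6]]'
python3 - <<'E'
from station import *
from h import *
im=get_image("scene")["color"]; b=get_image("top")["color"]
u=proj("scene",(.585,.123,.07))[0]
cv2.imwrite("pics/r5.png",np.hstack([cv2.resize(cv2.getRectSubPix(im,(100,100),tuple(map(float,u))),(400,400),interpolation=2),cv2.resize(tile("top",b,(.585,.123),.09),(400,400))]))
print(u,proj("scene",[(.5855,.1225,.09),(.5855,.1225,.078)]))
E
```

```text
clock: 23.2
position: [0.3985, 0.3168, 0.0671]
orientation: [-3.141, -0.001, -0.029]
force: [-0.5, 0.3, 0.7]
gripper_width: 0.0854
gripper_force: 0.0
now [0.3985 0.3168 0.0671] yaw -1.66 rp [-3.1411e+00 -1.0000e-03] w 0.0854 F [-0.5  0.3  0.7] t 23.2
[0.3971, 0.3167, 0.002, -1.6] [-0.006, 0.001, 0.26] -0.0
[332.16455568 241.08320664] [[331.82968728 234.73494109]
 [331.83379726 238.56520497]]
```

View pics/r5.png

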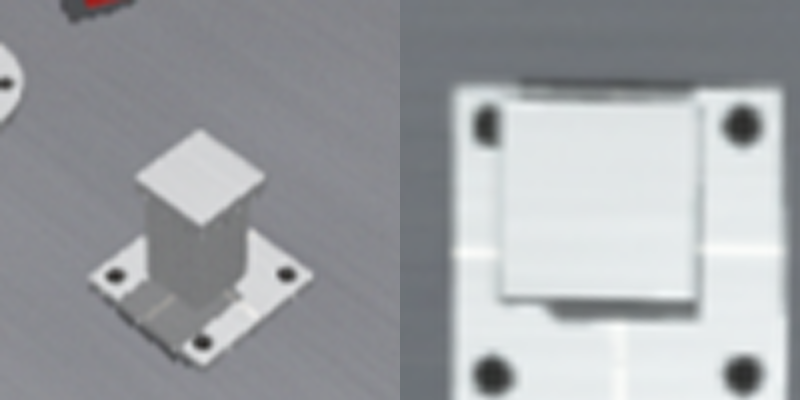

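The cap lies flat and square on the tube: top corners at scene tile (200,129), (266,178), (202,227), (136,178), about 2 mm off the tube centre. Now the bar.

```bash
python3 -m creep '[[[-0.006,0,0.05],0,1],[[-0.006,0,0.1],0,1],[[-0.006,0,0.16],0,1],[[-0.006,0,0.21],0,1],[[-0.006,0,0.245],0,1],[[-0.006,0,0.26],0,1],[[-0.006,0,0.26],0,1],[[-0.006,0,0.26],0,1],[[-0.006,0,0.26],0,0.3],[[-0.006,0,0.26],0,-0.2],[[-0.006,0,0.26],0,-0.6],[[-0.006,0,0.26],0,-0.8],[[-0.006,0,0.26],0,-0.8],[[-0.006,0,0.26],0,-0.8],[[-0.006,0,0.26],0,-0.8]]' 60; python3 plan.py '[[0.4,0.2,0.19,90],[0.585,0.0135,0.19,90]]'
```

```text
clock: 24.8
position: [0.3966, 0.3169, 0.0018]
orientation: [-3.141, -0.001, -0.029]
force: [-0.6, -0.3, 5.3]
gripper_width: 0.0225
gripper_force: 59.8
now [0.3966 0.3169 0.0018] yaw -1.65 rp [-3.1412e+00 -7.0000e-04] w 0.0225 F [-0.6 -0.3  5.3] t 24.8
[0.4, 0.2, 0.19, 90] [0.027, 0.467, -0.753] -0.509
[0.585, 0.0135, 0.19, 90] [0.788, 1.191, -0.753] -0.509
```

```bash
python3 -m creep '[[[0,0,-0.1],0,-0.8],[[0,0,-0.25],0,-0.8],[[0,0,-0.4],-0.04,-0.8],[[0.02,0.05,-0.5],-0.08,-0.8],[[0.06,0.1,-0.6],-0.12,-0.8],[[0.12,0.2,-0.7],-0.16,-0.8],[[0.18,0.3,-0.75],-0.2,-0.8],[[0.24,0.4,-0.75],-0.24,-0.8],[[0.3,0.5,-0.75],-0.28,-0.8],[[0.36,0.6,-0.75],-0.32,-0.8],[[0.43,0.7,-0.75],-0.36,-0.8],[[0.5,0.8,-0.75],-0.4,-0.8],[[0.58,0.9,-0.75],-0.44,-0.8],[[0.65,1,-0.75],-0.48,-0.8],[[0.72,1,-0.75],-0.509,-0.8],[[0.788,1,-0.75],-0.509,-0.8],[[0.788,1,-0.75],-0.509,-0.8],[[0.788,1,-0.75],-0.509,-0.8],[[0.788,1,-0.75],-0.509,-0.8]]'; python3 plan.py '[[0.585,0.0135,0.19,90],[0.585,0.0135,0.02,90]]'
```

```text
clock: 26.7
position: [0.5849, 0.0614, 0.1882]
orientation: [-3.14, -0.0, 1.571]
force: [-0.3, 0.6, -2.9]
gripper_width: 0.0222
gripper_force: 59.5
now [0.5849 0.0614 0.1882] yaw 89.99 rp [-3.1397e+00 -2.0000e-04] w 0.0222 F [-0.3  0.6 -2.9] t 26.7
[0.585, 0.0135, 0.19, 90] [-0.192, 0.0, -0.007] -0.0
[0.585, 0.0135, 0.02, 90] [-0.192, 0.0, 0.673] -0.0
```

```bash
python3 -m creep '[[[-0.1,0,0],0,-0.8],[[-0.192,0,0],0,-0.8],[[-0.192,0,0],0,-0.8],[[-0.192,0,0.1],0,-0.8],[[-0.192,0,0.2],0,-0.8],[[-0.192,0,0.3],0,-0.8],[[-0.192,0,0.4],0,-0.8],[[-0.192,0,0.5],0,-0.8],[[-0.192,0,0.6],0,-0.8],[[-0.192,0,0.66],0,-0.8],[[-0.192,0,0.69],0,-0.8],[[-0.192,0,0.72],0,-0.8],[[-0.192,0,0.735],0,-0.8],[[-0.192,0,0.744],0,-0.8],[[-0.192,0,0.744],0,-0.8],[[-0.192,0,0.744],0,-0.8]]'; python3 plan.py '[[0.585,0.0135,0.0018,90]]'
```

```text
clock: 28.3
position: [0.5865, 0.013, 0.0034]
orientation: [3.141, 0.0, 1.57]
force: [0.2, -0.3, -2.3]
gripper_width: 0.0222
gripper_force: 59.5
now [0.5865 0.013  0.0034] yaw 89.97 rp [3.1406e+00 1.0000e-04] w 0.0222 F [ 0.2 -0.3 -2.3] t 28.3
[0.585, 0.0135, 0.0018, 90] [0.002, -0.006, 0.006] -0.0
```

```bash
python3 -m creep '[[[0,-0.004,0.006],0,-0.8],[[0,-0.004,0.009],0,-0.8],[[0,-0.004,0.009],0,-0.8],[[0,-0.004,0.009],0,-0.8]]' && python3 -m creep '[[[0,0,0],0,-0.5],[[0,0,0],0,0],[[0,0,0],0,0.5],[[0,0,0],0,0.7],[[0,0,0],0,0.7],[[0,0,-0.1],0,0.7],[[0,0,-0.25],0,1],[[0,0,-0.4],0,1],[[0,0,-0.6],0,1],[[0,0,-0.75],0,1],[[0,0,-0.75],0,1],[[0,0,-0.75],0,1],[[0,0,-0.75],0,1]]'; python3 plan.py '[[0.5526,0.3288,0.19,0],[0.5526,0.3288,0.001,0]]'
```

```text
clock: 28.7
position: [0.5856, 0.0129, 0.0018]
orientation: [3.14, 0.0, 1.57]
force: [-1.5, -0.3, 4.6]
gripper_width: 0.0226
gripper_force: 60.5
clock: 30.0
position: [0.5841, 0.0132, 0.1867]
orientation: [-3.139, -0.0, 1.57]
force: [-0.1, 0.5, -0.4]
gripper_width: 0.0855
gripper_force: 0.0
now [0.5841 0.0132 0.1867] yaw 89.97 rp [-3.1391e+00 -4.0000e-04] w 0.0855 F [-0.1  0.5 -0.4] t 30.0
[0.5526, 0.3288, 0.19, 0] [1.262, -0.127, -0.013] 0.5
[0.5526, 0.3288, 0.001, 0] [1.262, -0.127, 0.743] 0.5
```

```bash
python3 -m creep '[[[0.1,-0.01,0],0,1],[[0.2,-0.03,0],0,1],[[0.35,-0.04,0],0,1],[[0.5,-0.06,0],0,1],[[0.65,-0.08,0],0,1],[[0.8,-0.1,0],0,1],[[0.9,-0.12,0],0,1],[[1,-0.127,0],0,1],[[1,-0.127,0],0,1],[[1,-0.127,0],0,1],[[1,-0.127,0],0,1]]'; python3 plan.py '[[0.5526,0.3288,0.06,90],[0.5526,0.3288,0.001,90]]'
python3 - <<'E'
from station import *
from h import *
im=get_image("scene")["color"]; b=get_image("top")["color"]
u=proj("scene",(.585,.013,.02))[0]
cv2.imwrite("pics/r6.png",np.hstack([cv2.resize(cv2.getRectSubPix(im,(140,140),tuple(map(float,u))),(400,400),interpolation=2),cv2.resize(tile("top",b,(.585,-.03),.008,.1,400),(400,400))]))
print(u)
E
```

```text
clock: 31.1
position: [0.5531, 0.2621, 0.1869]
orientation: [-3.14, 0.001, 1.57]
force: [0.2, 0.5, -0.1]
gripper_width: 0.0854
gripper_force: 0.0
now [0.5531 0.2621 0.1869] yaw 89.94 rp [-3.1396e+00  1.1000e-03] w 0.0854 F [ 0.2  0.5 -0.1] t 31.1
[0.5526, 0.3288, 0.06, 90] [0.267, -0.002, 0.507] -0.0
[0.5526, 0.3288, 0.001, 90] [0.267, -0.002, 0.743] -0.0
[298.54012714 231.15816069]
```

View pics/r6.png

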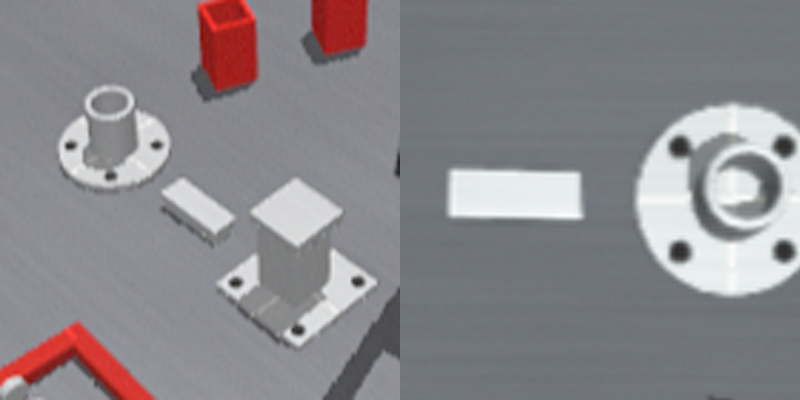

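The bar lies in line between the plates (top-tile centre (115,194) ≈ (0.588, 0.0125)) and the round tube is still standing. I pick up the ring and measure the round tube's top.

```bash
python3 - <<'E'
from station import *
from h import *
b=get_image("top")["color"]
t=cv2.cvtColor(tile("top",b,(.585,-.097),.058,.03,600),cv2.COLOR_BGR2GRAY)
c=cv2.HoughCircles(cv2.GaussianBlur(t,(9,9),2),cv2.HOUGH_GRADIENT,1,100,param1=60,param2=15,minRadius=195,maxRadius=225)
for q in c[0][:3]: print(.615-(q[1]+.5)*1e-4,-.067-(q[0]+.5)*1e-4,q[2]*.1)
E
python3 -m creep '[[[0.1,0,0],0,1],[[0.2,0,0],0,1],[[0.267,0,0],0,1],[[0.267,0,0.1],0,1],[[0.267,0,0.2],0,1],[[0.267,0,0.3],0,1],[[0.267,0,0.4],0,1],[[0.267,0,0.5],0,1],[[0.267,0,0.6],0,1],[[0.267,0,0.6],0,1],[[0.267,0,0.6],0,1]]'; python3 plan.py '[[0.5526,0.3288,0.001,90]]'
```

```text
clock: 32.35
position: [0.5536, 0.3295, 0.0381]
orientation: [-3.141, 0.0, 1.57]
force: [0.1, -0.2, 0.1]
gripper_width: 0.0851
gripper_force: 0.0
now [0.5536 0.3295 0.0381] yaw 89.95 rp [-3.1409e+00  4.0000e-04] w 0.0851 F [ 0.1 -0.2  0.1] t 32.35
[0.5526, 0.3288, 0.001, 90] [-0.003, -0.004, 0.149] -0.0Traceback (most recent call last):
  File "<stdin>", line 6, in <module>
TypeError: 'NoneType' object is not subscriptable
```

```bash
python3 -m creep '[[[-0.003,-0.004,0.05],0,1],[[-0.003,-0.004,0.1],0,1],[[-0.003,-0.004,0.135],0,1],[[-0.003,-0.004,0.149],0,1],[[-0.003,-0.004,0.149],0,1],[[-0.003,-0.004,0.149],0,1],[[-0.003,-0.004,0.149],0,0.3],[[-0.003,-0.004,0.149],0,0],[[-0.003,-0.004,0.149],0,-0.2],[[-0.003,-0.004,0.149],0,-0.2],[[-0.003,-0.004,0.149],0,-0.2],[[-0.003,-0.004,0.149],0,-0.2]]' 60; python3 plan.py '[[0.585,-0.096,0.19,90]]'
```

```text
clock: 33.55
position: [0.5529, 0.3293, 0.002]
orientation: [3.14, -0.001, 1.57]
force: [-1.1, -0.7, 4.9]
gripper_width: 0.0469
gripper_force: 60.6
now [0.5529 0.3293 0.002 ] yaw 89.97 rp [ 3.1403e+00 -5.0000e-04] w 0.0469 F [-1.1 -0.7  4.9] t 33.55
[0.585, -0.096, 0.19, 90] [-1.701, 0.129, -0.752] -0.0
```

Run:
```python
from station import *
from h import *
a=get_image("top")["color"];s=get_image("scene")["color"]
u=proj("scene",(.553,.329,.02))[0]
cv2.imwrite("pics/r7.png",np.hstack([cv2.resize(cv2.getRectSubPix(s,(100,100),tuple(map(float,u))),(400,400),interpolation=2),tile("top",a,(.585,-.096),.058,.05,400)]))
```

```text
(no output)
```

View pics/r7.png

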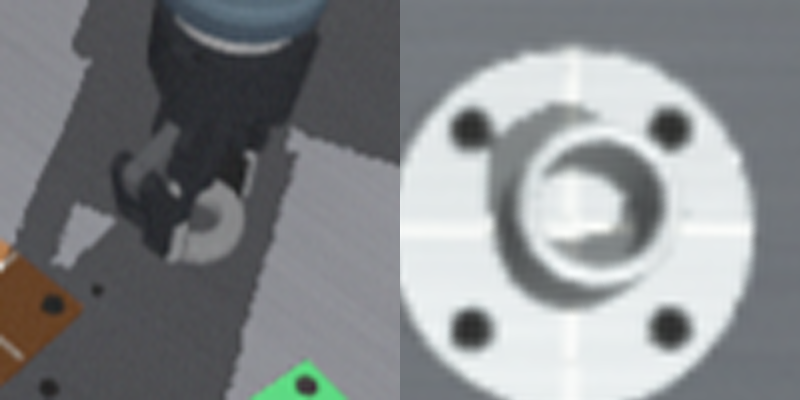

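The tube's top rim in the right tile spans (516..682, 121..288), centred at ≈(0.584, -0.096). The width of 46.9 mm is slightly small for the ring, so I lift it and check its seating.

```bash
python3 -c "
from h import *
u=proj('scene',(.553,.329,.02))[0];print(u,u+[1.25,3.25],world('scene',[u+[1.25,3.25]],.012))"
python3 -m creep '[[[0,0,-0.1],0,-0.2],[[0,0,-0.25],0,-0.2],[[0,0,-0.4],0,-0.2],[[-0.1,0.01,-0.5],0,-0.2],[[-0.2,0.02,-0.6],0,-0.2],[[-0.3,0.03,-0.7],0,-0.2],[[-0.4,0.04,-0.75],0,-0.2],[[-0.5,0.05,-0.75],0,-0.2],[[-0.6,0.06,-0.75],0,-0.2],[[-0.7,0.07,-0.75],0,-0.2],[[-0.8,0.08,-0.75],0,-0.2],[[-0.9,0.1,-0.75],0,-0.2],[[-1,0.12,-0.75],0,-0.2],[[-1,0.125,-0.75],0,-0.2],[[-1,0.125,-0.75],0,-0.2]]'; python3 plan.py '[[0.584,-0.096,0.19,90],[0.584,-0.096,0.08,90]]'
```

```text
[414.26836937 300.98113921] [415.51836937 304.23113921] [[0.55246936 0.33304164 0.012     ]]
clock: 35.15
position: [0.5836, 0.0787, 0.1882]
orientation: [-3.141, -0.0, 1.569]
force: [0.4, 0.1, -1.4]
gripper_width: 0.0471
gripper_force: 62.0
now [0.5836 0.0787 0.1882] yaw 89.88 rp [-3.1413e+00 -4.0000e-04] w 0.0471 F [ 0.4  0.1 -1.4] t 35.15
[0.584, -0.096, 0.19, 90] [-0.699, 0.003, -0.007] -0.001
[0.584, -0.096, 0.08, 90] [-0.699, 0.003, 0.433] -0.001
```

```bash
python3 -m creep '[[[-0.1,0,0],0,-0.2],[[-0.2,0,0],0,-0.2],[[-0.3,0,0],0,-0.2],[[-0.4,0,0],0,-0.2],[[-0.5,0,0],0,-0.2],[[-0.6,0,0],0,-0.2],[[-0.7,0.002,0],0,-0.2],[[-0.7,0.002,0],0,-0.2],[[-0.7,0.002,0.1],0,-0.2],[[-0.7,0.002,0.2],0,-0.2],[[-0.7,0.002,0.3],0,-0.2],[[-0.7,0.002,0.4],0,-0.2],[[-0.7,0.002,0.45],0,-0.2],[[-0.7,0.002,0.45],0,-0.2],[[-0.7,0.002,0.45],0,-0.2],[[-0.7,0.002,0.45],0,-0.2]]'; python3 plan.py '[[0.584,-0.096,0.06,90]]'
python3 - <<'E'
from station import *
from h import *
im=get_image("scene")["color"];z=get_state()["position"][2]-.001
u=proj("scene",(.584,-.096,.07))[0]
f=cv2.resize(cv2.getRectSubPix(im,(80,80),tuple(map(float,u))),(560,560),interpolation=2)
for c,col in(((.584,-.096,z+.012),(0,255,255)),((.584,-.096,.058),(0,255,0))):
    r=.025 if c[2]>.06 else .021
    a=np.linspace(0,6.283,60); p=proj("scene",np.c_[c[0]+r*np.cos(a),c[1]+r*np.sin(a),np.full(60,c[2])])
    for q in (p-u+40-.0)*7: cv2.circle(f,tuple(int(v) for v in q),1,col,-1)
cv2.imwrite("pics/r8.png",f)
E
```

```text
clock: 36.75
position: [0.5851, -0.0959, 0.0774]
orientation: [3.139, 0.001, 1.571]
force: [0.2, 0.2, -1.1]
gripper_width: 0.0465
gripper_force: 62.0
now [ 0.5851 -0.0959  0.0774] yaw 89.99 rp [3.139e+00 8.000e-04] w 0.0465 F [ 0.2  0.2 -1.1] t 36.75
[0.584, -0.096, 0.06, 90] [-0.0, -0.004, 0.069] -0.0
```

View pics/r8.png

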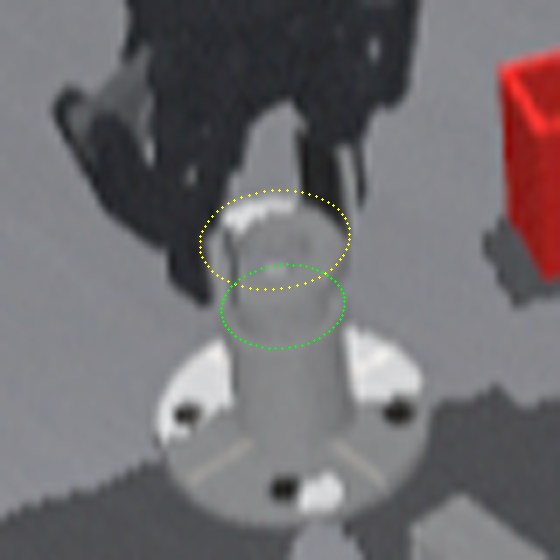

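The ring (right edge ≈350, matching the predicted yellow outline) is over the tube (edges 232..350, centre ≈291 vs predicted ≈288), so both agree within ~2 mm. I lower it.

```bash
python3 -m creep '[[[0,-0.002,0.02],0,-0.2],[[0,-0.002,0.04],0,-0.2],[[0,-0.002,0.055],0,-0.2],[[0,-0.002,0.065],0,-0.2],[[0,-0.002,0.07],0,-0.2],[[0,-0.002,0.073],0,-0.2],[[0,-0.002,0.073],0,-0.2],[[0,-0.002,0.073],0,-0.2]]'
```

```text
clock: 37.6
position: [0.5833, -0.096, 0.0599]
orientation: [3.141, 0.001, 1.57]
force: [-7.4, 1.7, 16.6]
gripper_width: 0.047
gripper_force: 64.0
```

```bash
python3 -m creep '[[[0,0,-0.004],0,-0.2],[[0,0,-0.004],0,-0.05],[[0,0,-0.004],0,0.2],[[0,0,-0.004],0,0.6],[[0,0,-0.004],0,0.8],[[0,0,-0.004],0,1],[[0,0,-0.004],0,1],[[0,0,-0.1],0,1],[[0,0,-0.2],0,1],[[0,0,-0.35],0,1],[[0,0,-0.55],0,1],[[0.1,0.3,-0.6],0,1],[[0.1,0.5,-0.6],0,1],[[0.1,0.7,-0.6],0,1],[[0.1,0.8,-0.6],0,1],[[-0.1,0.8,-0.6],0,1],[[-0.5,0.8,-0.6],0,1],[[-0.9,0.8,-0.6],0,1],[[-0.9,0.8,-0.6],0,1]]'
python3 - <<'E'
from station import *
from h import *
s=get_image("scene")["color"];b=get_image("top")["color"]
u=proj("scene",(.585,.013,.03))[0]
cv2.imwrite("pics/r9.png",np.hstack([cv2.resize(cv2.getRectSubPix(s,(140,140),tuple(map(float,u))),(400,400),interpolation=2),tile("top",b,(.585,-.096),.07,.05,400)]))
cv2.imwrite("pics/top9.png",b)
E
```

```text
clock: 39.5
position: [0.7834, -0.2724, 0.2068]
orientation: [-3.141, -0.0, 1.571]
force: [0.2, -0.5, -0.1]
gripper_width: 0.0852
gripper_force: 0.0
```

View pics/r9.png

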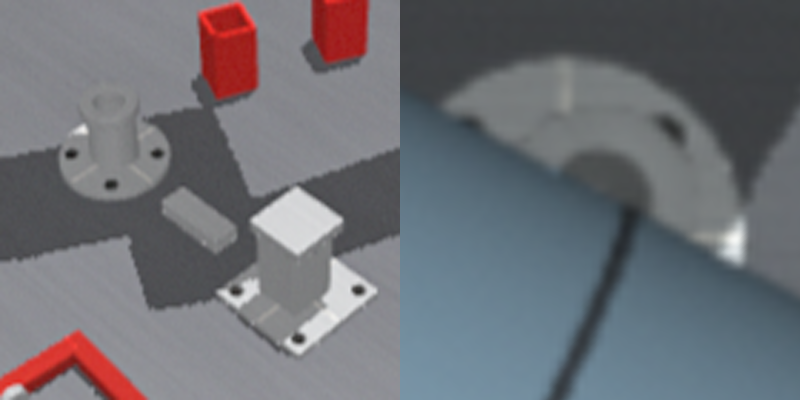

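The ring lies on the tube (scene tile (110,103)), but the arm now hides the top view. I swing it aside for a final check.

```bash
python3 -m creep '[[[-0.2,-0.2,0],0,1],[[-0.4,-0.4,0],0,1],[[-0.6,-0.6,0],0,1],[[-0.8,-0.8,0],0,1],[[-0.8,-1,0],0,1],[[-0.8,-1,0],0,1],[[-0.8,-1,0],0,1],[[-0.8,-1,0],0,1],[[-0.8,-1,0],0,1]]'
python3 - <<'E'
from station import *
from h import *
b=get_image("top")["color"]
f=lambda c,z,r=.05:tile("top",b,c,z,r,266)
cv2.imwrite("pics/r10.png",np.vstack([np.hstack([f((.585,-.096),.07),f((.585,.123),.09),f((.585,.0135),.016)]),cv2.resize(b,(798,598))[60:360]]))
E
```

```text
clock: 40.5
position: [0.5333, -0.4708, 0.2077]
orientation: [3.141, -0.0, 1.569]
force: [0.8, 0.2, -0.0]
gripper_width: 0.0854
gripper_force: 0.0
```

View pics/r10.png

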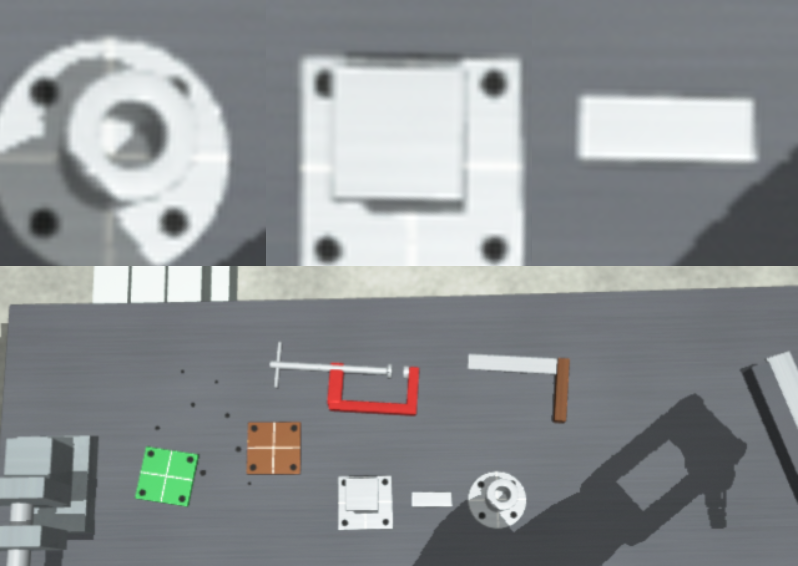

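The ring (tile centre (132,136)), cap (399,132) and bar (667,128) all sit within ~2 mm of where they should be, and the bystanders have not moved. I hand the job in.

```bash
python3 -c "
from station import *
print(job_done())"
```

```text
the job is handed in; nothing more can be done
None
```

I fitted up the two-post stand and handed the job in after about 40 s of robot time: both tubes stand on their bases with cap and ring on top, the tie bar lies between the plates, and every part was within about 3 mm of its target in the pictures. The bystanders were left alone; I was not shown the verdict.

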